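# Show the polished face of a specimen mount to the inspection camera

## Robot

A 7-joint arm with a two-finger parallel gripper is mounted at the origin on the work surface. World frame = base frame: x ahead of the robot, y to its left, z up, the work surface at z = 0. Lengths are in m, angles in rad, forces in N, time in s.
With the tool pointing down it reaches from about 0.425 to 0.825 m from the base axis. Payload 3.6 kg.
Tool frame: the origin (TCP) lies on the centre line of the jaws, within the pads' length; the fingertips stand 8 mm ahead of it and the grasp point (between the pads) lies 11 mm behind it; x points along the fingers, y is the direction in which the jaws open and shut, and the axes are right-handed (so a half turn about x gives the same grasp; the last joint's range is limited). The gripper opens to 93 mm and grips with 3 to 60 N. Pads are 15 mm wide; open, the fingers measure 128 mm over their backs; the gripper's body (75 mm by 188 mm) begins 65 mm behind the grasp point.
Start: joints at [1.109, 0.615, -0.013, 1.423, 0.008, 1.103, -0.04], TCP at [0.274, -0.589, 0.227] pointing down, gripper open.
Joint ranges: [-3.12, 3.12], [-0.3, 2.06], [-1.34, 1.32], [0.26, 2.42], [-1.36, 4.5], [0.01, 1.98], [-2.84, 2.84]. Speed limits (rad/s): [2.79, 2.79, 3.14, 3.14, 3.14, 3.14, 3.14].

## Interface

Orientations are given as a 3x3 rotation matrix whose columns are the frame's x, y, z axes.
In Python, from station import observe, camera, hand_in, recognise, trace gives the robot as it stands. The module is installed in compiled form; this text tells all that it offers.
- The arm moves only by the shell command python3 -m pendant 'ROWS'. ROWS is JSON, a list of rows, each an object with "xyz": the shift along the tool's x, y, z in mm, a list of three; "dr": the turn, a rotation vector about the tool's x, y, z in rad, a list of three; "gripper": the finger opening in mm, from 0 to 93. In form: [{"xyz": [x, y, z], "dr": [rx, ry, rz], "gripper": gripper}, ...]. A call has exactly 10 rows; each row is the pose to reach, as a shift and turn from the pose commanded when the call began, along the tool's axes at that moment; what a row does not reach only later rows make up. A row lasts 1/10 s, in which the tool goes at most 50 mm and 8.59 degrees, less where a joint would pass 70% of its speed; a pose out of reach is approached as far as the arm can. A call with a gripper value outside its range is refused whole. The fingers move at their own pace and stop on an object; the grip force is fixed at half the most. Time passes only in rows, so rows that repeat a pose let the fingers close, or fill a call up. It gives the time, the measured TCP pose, the force and the opening at its end, in the units of the state.
- observe(): the state, without advancing time (a new reading comes with each control period).
- camera(name): name is "scene" or "top" or "wrist"; returns a dict with "img" (384x512x3 uint8, red, green, blue), "fx", "fy", "cx", "cy" (pixels), "R" (3x3) and "t" (3): a world point X has camera coordinates R X + t. Camera axes: x right, y down, z forward; pixel columns grow to the right and rows downward; lengths in m; the calibration is good to about 2 mm. A picture is of the moment at which its call begins. There is no depth.
- hand_in(): hands the job in, once; it reports no verdict.
Trained networks look in a picture, given as the dict that the camera call returned (one of the last four; its "shot" number tells which), for a name from the list of things; names that differ only in an ending like _2 or _b are one class to them, and where a whole thing is asked for, a point or a joint stands for the part that bears it (a point fixed in the world has none). Each returns a list of dicts, best first, with "conf" (0 to 1); they miss things now and then, are a little off and sometimes report something else, mostly with a low value. They report only what shows in the picture. A call takes as long as a camera call. They do not tell look-alikes from the thing itself.
- recognise(picture, query): "extent" ([left, top, right, bottom] in pixels, round what is visible of it).
- trace(picture, query): "pixels" (384x512 bool, what is visible of it) and "extent" ([left, top, right, bottom] in pixels, round what is visible of it).
The state is a dict: "time_s": time; "q": joint angles; "qvel": joint speeds; "joint_efforts": joint torques, N m; "position": TCP position; "tool_rot": TCP orientation; "contact_force": force on the tool from outside, world axes, zero at the start; "wrist_torque": the same for the moment, N m; "finger_gap": opening from 0.0 (shut) to 1.0 (fully open).
Only numpy, scipy, OpenCV 4.12 (cv2) and the standard library are available. Lean on these libraries where they do the work, as an engineer would, in place of code of your own. Each camera call takes 0.05 s, during which the arm holds its last target.

## Task

The red specimen mount has just been polished face down and its clamping screw is already loose: turn the ring light's dimmer fully up (clockwise), then lift the red mount out of the polishing holder and hold it up in front of the tilted inspection camera, with its polished underside facing the lens squarely, centred on the lens axis and 70 mm in front of the lens. Finish while still holding it there, steady in the gripper and clear of the camera, and leave the camera, the other two mounts and everything else on the bench where they are.

Things in the scene. Friction and masses are not known exactly. Their poses are not given: they have to be found in the camera images.
- dimmer (a joint): dimmer knob on top of the white control box (100 x 140 x 54 mm) of the ring light: angle in rad, 0 = off, grows clockwise seen from above, up to a firm stop at 4.7 = fully up; it starts between 3.3 and 3.6. Light friction (0.03 N m), stays where it is left
- dimmer_grip (a point): on the dimmer's vertical axis at grip height: 91 mm above the bench, 7 mm below the knob's top. Black knob: 40 mm disc with an upright bar 38 mm long, 14 mm thick, 32 mm high; x runs along the bar (white pointer mark on the -x half of its top), y across its thickness, z up; the frame turns with the knob
- holder: fixed round aluminium holder, 150 mm across, on a grey stand 176 mm across; origin on the bench at its centre, z up. Disc 10 mm thick, top 32 mm above the bench; six 33 mm through holes on a 50 mm radius at 0, 60 .. 300 deg from x, mounts standing in those at 0, 120, 240 on the stand's floor, 18 mm above the bench. Central spigot (26 mm across, 44 mm collar) reaches 50 mm above the bench
- mount_red: red resin specimen mount, a cylinder of 30 mm diameter and 30 mm height, about 55 g, standing loosely in one of the three holes (which one varies) and reaching 16 mm above the holder disc; origin at the centre of its underside, which is the polished face with the steel section; z points from the polished face to the back
- mount_red_back (a point): centre of the red mount's back (its top while it stands in the holder), 30 mm along z from the polished face
- mount_green: green mount of the same size, same origin and axes; stays in its hole
- mount_black: black mount of the same size, same origin and axes; stays in its hole
- lens (a point): centre of the front plane of the inspection camera's lens and of the black ring light around it (66 mm outer diameter). Its z axis is the lens axis, pointing out of the lens towards what the camera sees: it leans from vertical, up and roughly back towards the robot; its y axis is level
- camera_head (a joint): tilt of the camera: angle in rad of the lens axis from vertical, between 0.36 and 0.58 at the start, held by a stiff friction joint (2 N m); not to be changed
- case_low: closed specimen case, grey with blue lid, 80 x 80 x 40 mm, lower of a column of two; origin at the centre of its underside
- case_top: the same kind of case standing on case_low
- suspension: white bottle of polishing suspension with yellow label, 56 mm diameter, 140 mm tall; origin at the centre of its underside
- dish: clear closed dish with lid, 93 mm diameter, 18 mm tall; origin at the centre of its underside
- tweezers: brass tweezers lying flat, 140 mm long, 5 mm thick; origin near the middle, underneath
- camera_stand: the inspection camera: grey foot 110 x 110 mm with a fork carrying the tilting camera (white body 46 mm wide, 33 mm lens barrel); origin on the bench at the foot's centre, the tilt axis is level along its y, 85 mm above the bench, 90 mm behind the lens front; fixed to the bench
There are look-alikes about, which are no part of the job. Of the things that look like the mount_red, the middle-sized one is meant.

How it is judged:
On the way, in this order (a step that is already met when the one before it is completed fails the run):
1. the dimmer is fully up (value of joint dimmer above 4.5 rad), for 0.2 s.
2. the red mount is lifted clear of the holder in the gripper (height (world z) of mount_red above 0.06 m and contact force between the fingers and mount_red above 1 N), for 0.2 s.
At the end, for the whole second after the job is handed in: The gripper holds the red mount in the air at rest, polished face to the lens: centre within 10 mm of the lens axis in x and in y, 60 to 80 mm from the lens, square within 9 degrees; dimmer within 0.2 rad of its stop; camera and other mounts moved under 8 mm (x of mount_red in the frame of lens between -0.01 and 0.01 m and y of mount_red in the frame of lens between -0.01 and 0.01 m and z of mount_red in the frame of lens between 0.06 and 0.08 m and z of mount_red_back in the frame of lens above 0.085 m and angle between the z axis of mount_red and the z axis of lens, either way round below 0.16 rad and height (world z) of mount_red above 0.12 m and contact force between the fingers and mount_red above 1 N and linear speed of mount_red below 0.02 m/s and value of joint dimmer above 4.5 rad and distance of each of mount_green, mount_black, lens from where it was at the start of the episode below 0.008 m and contact force between mount_red and camera_stand below 0.2 N); the arm keeps its last pose, push and grip.
It fails at once if the camera is knocked out of place (8 mm) (distance of lens from where it was at the start of the episode above 0.008 m).
It fails at once if another mount is pulled out or pushed (over 8 mm) (distance of any of mount_green, mount_black from where it was at the start of the episode above 0.008 m).
It fails at once if something else on the bench is shifted by more than 20 mm (distance of any of case_low, case_top, suspension, dish, tweezers from where it was at the start of the episode above 0.02 m).
It fails at once if the red mount is bumped against the camera (contact force between mount_red and camera_stand above 1 N).
It also fails if it takes over 51 s, if anything falls off the work surface, if the arm or the gripper's body presses on something with over 40 N, if the wrist force passes 120 N, or if a joint passes its speed limit or range.

## Working session

There is one attempt and no reset: what is moved stays moved. The work goes in short steps, Python scripts to look and compute and a shell command to move; the robot and the scene stay as the last step left them, time stands still between calls to the robot, and variables do not carry over. Pictures are saved under pics/ and viewed, and the job is handed in when it is done.

```bash
mkdir -p pics
cat > h.py <<'E'
import numpy as np, cv2
from station import observe, camera, hand_in, recognise, trace
np.set_printoptions(precision=4,suppress=True)
def save(c,n,s=1.5):
    im=cv2.cvtColor(c['img'],cv2.COLOR_RGB2BGR)
    cv2.imwrite('pics/'+n,cv2.resize(im,None,fx=s,fy=s,interpolation=cv2.INTER_CUBIC))
def ray(c,u,v):
    R=np.array(c['R']);t=np.array(c['t'])
    d=R.T@np.array([(u-c['cx'])/c['fx'],(v-c['cy'])/c['fy'],1]);return -R.T@t,d
def atz(c,u,v,z):
    o,d=ray(c,u,v);return o+d*(z-o[2])/d[2]
def proj(c,X):
    p=np.array(c['R'])@np.asarray(X,float)+np.array(c['t']);return np.array([c['fx']*p[0]/p[2]+c['cx'],c['fy']*p[1]/p[2]+c['cy']])
E
python3 - <<'E'
from h import *
import pickle
s=observe();print(s)
cs={}
for n in ['scene','top','wrist']:
    c=camera(n);cs[n]=c;save(c,n+'0.png');print(n,c['fx'],c['cx'],c['cy'],np.array(c['R']),np.array(c['t']))
    for q in ['dimmer','holder','mount_red','mount_green','mount_black','lens','camera_stand','dimmer_grip','tweezers','suspension','case_top','dish']:
        print(q,[(np.round(r['extent']),round(r['conf'],2)) for r in recognise(c,q)[:4]])
pickle.dump(cs,open('cs0.pkl','wb'))
E
```

```text
{'time_s': 0.0, 'q': array([ 1.1085,  0.6159, -0.0126,  1.4249,  0.0081,  1.1034, -0.0404]), 'qvel': array([ 0.0025, -0.0004, -0.0001,  0.0009, -0.0007, -0.0006,  0.    ]), 'joint_efforts': array([  0.0003, -45.8939,   0.2093, -16.5748,  -0.061 ,   0.0204,
         0.0003]), 'position': array([ 0.274 , -0.5886,  0.2255]), 'tool_rot': array([[-0.0011,  0.4221, -0.9065],
       [ 0.0023, -0.9065, -0.4221],
       [-1.    , -0.0025,  0.    ]]), 'contact_force': array([ 0.1462,  0.3666, -0.1026]), 'wrist_torque': array([ 0.0293,  0.0201, -0.0242]), 'finger_gap': 1.000738138840532}
scene 364.6356910781372 260.4312776312252 190.03689325402738 [[-0.8103  0.5856 -0.0202]
 [ 0.3718  0.4872 -0.7902]
 [-0.453  -0.6478 -0.6125]] [ 0.4834 -0.1212  1.233 ]
dimmer [(array([214., 130., 227., 146.]), 0.59)]
holder [(array([312., 217., 386., 275.]), 0.89)]
mount_red [(array([296., 268., 317., 298.]), 0.92), (array([330., 242., 350., 258.]), 0.49), (array([330., 306., 341., 319.]), 0.46)]
mount_green [(array([366., 235., 378., 248.]), 0.59)]
mount_black [(array([333., 217., 350., 233.]), 0.47)]
lens [(
[... 961 characters left out ...]
, 0.75)]
mount_black []
lens [(array([297., 151., 320., 178.]), 0.89)]
camera_stand [(array([291., 151., 319., 182.]), 0.98)]
dimmer_grip [(array([180., 251., 194., 258.]), 0.74)]
tweezers []
suspension [(array([130., 163., 154., 189.]), 0.8)]
case_top [(array([362., 176., 388., 203.]), 0.7), (array([191., 141., 216., 165.]), 0.65)]
dish [(array([363., 177., 391., 202.]), 0.66)]
wrist 265.97126800969005 254.97040583110584 192.53842329092257 [[ 0.4237 -0.9058 -0.0007]
 [-0.8743 -0.4091  0.2611]
 [-0.2368 -0.1101 -0.9653]] [-0.6501 -0.03    0.3904]
dimmer []
holder []
mount_red []
mount_green []
mount_black []
lens []
camera_stand []
dimmer_grip []
tweezers []
suspension []
case_top []
dish []
```

View pics/scene0.png

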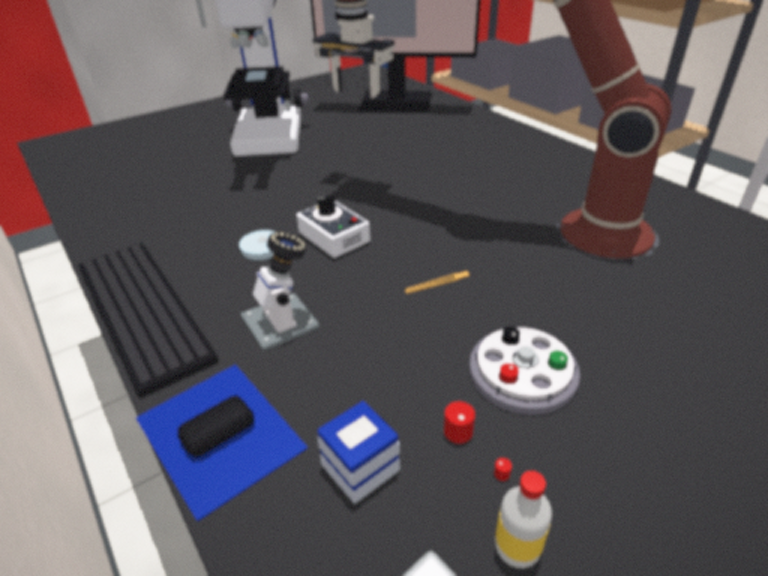

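View pics/top0.png

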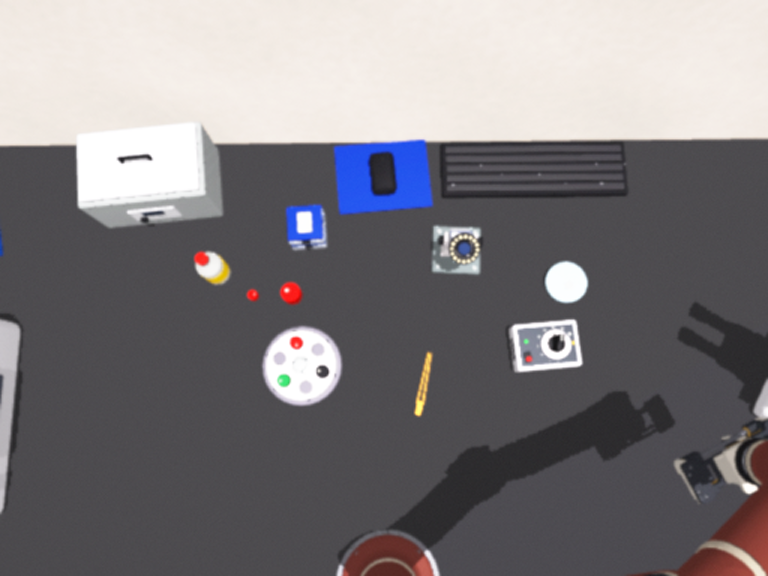

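View pics/wrist0.png

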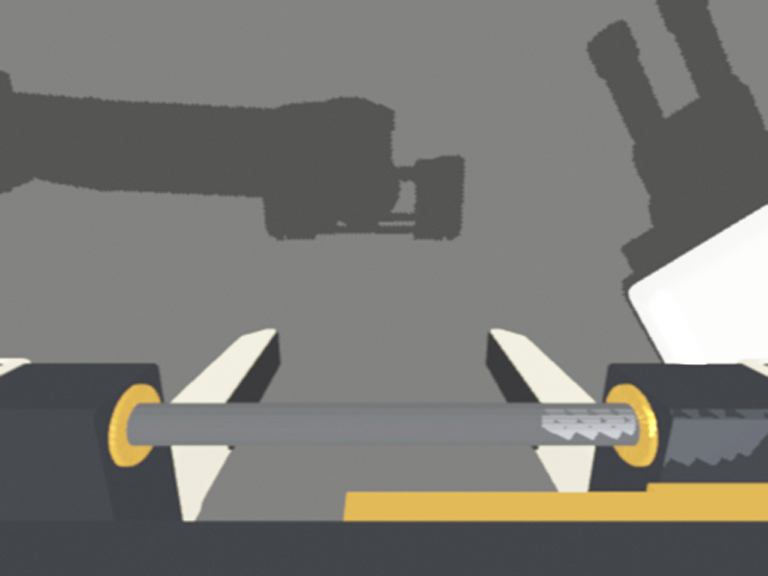

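Scene picture: the holder is at about (525,362) in the enlarged picture, with the red mount at (509,372). A bigger red look-alike is at (459,422) and a smaller one at (503,468). The dimmer box is at (333,227) and the camera at (280,285). Next I'll zoom in.

Run:
```python
from h import *
import pickle
cs=pickle.load(open('cs0.pkl','rb'))
t=cs['top']['img'][:,:,::-1];s=cs['scene']['img'][:,:,::-1]
def cr(im,x0,y0,w,h,k): return cv2.resize(im[y0:y0+h,x0:x0+w],None,fx=k,fy=k,interpolation=cv2.INTER_CUBIC)
A=np.hstack([cr(t,330,205,70,50,5.5),cr(t,280,140,70,50,5.5)])
B=np.hstack([cr(s,190,120,70,50,5.5),cr(s,155,150,70,50,5.5)])
cv2.imwrite('pics/crop0.png',np.vstack([A,B]))
c=cs['top']
for n,u,v,z in [('holder',201,243.5,.032),('red',197.5,228.5,.048),('green',189,253.5,.048),('black',214.5,247.5,.048),('knob',371,229.5,.098),('boxc',364,230.5,.054),('ring',309.5,165.5,.165),('foot',304.5,166,.0),('case',203,150,.08)]:
    print(n,atz(c,u,v,z))
```

```text
holder [0.4599 0.184  0.032 ]
red [0.5081 0.194  0.048 ]
green [0.4267 0.2205 0.048 ]
black [0.4451 0.1376 0.048 ]
knob [ 0.4928 -0.365   0.098 ]
boxc [ 0.4943 -0.3542  0.054 ]
ring [ 0.6873 -0.167   0.165 ]
foot [ 0.7296 -0.1721  0.    ]
case [0.767  0.1749 0.08  ]
```

View pics/crop0.png

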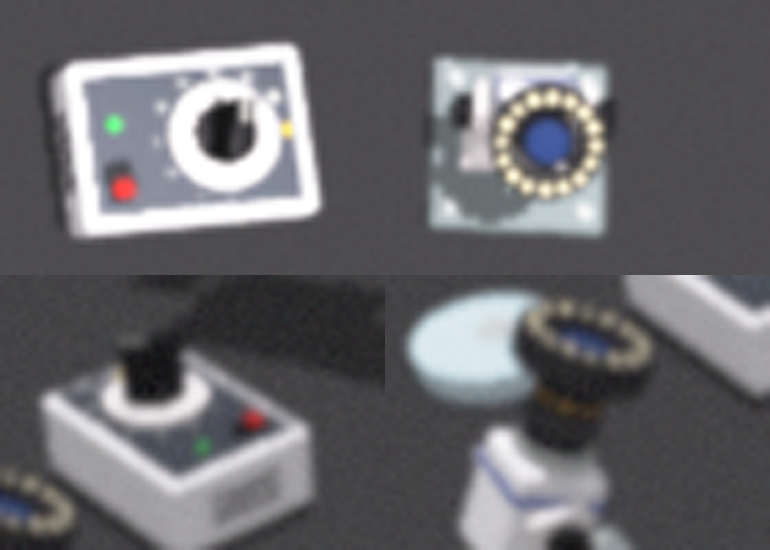

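The top crop shows the knob at about (222,133), with its white pointer mark up and to the right. The tilted ring light is at (548,143). I'll move above the knob for a close look with the wrist camera.

```bash
python3 -m pendant '[{"xyz":[-3,-14,-37],"dr":[0,0,0],"gripper":93},{"xyz":[-5,-28,-74],"dr":[0,0,0],"gripper":93},{"xyz":[-8,-42,-111],"dr":[0,0,0],"gripper":93},{"xyz":[-10,-56,-148],"dr":[0,0,0],"gripper":93},{"xyz":[-13,-70,-185],"dr":[0,0,0],"gripper":93},{"xyz":[-16,-84,-222],"dr":[0,0,0],"gripper":93},{"xyz":[-18,-98,-259],"dr":[0,0,0],"gripper":93},{"xyz":[-20,-111,-293],"dr":[0,0,0],"gripper":70},{"xyz":[-20,-111,-293],"dr":[0,0,0],"gripper":60},{"xyz":[-20,-111,-293],"dr":[0,0,0],"gripper":60}]'
cat > look.py <<'E'
from h import *
import sys,pickle
n=sys.argv[1];c=camera('wrist');save(c,n+'.png');pickle.dump(c,open(n+'.pkl','wb'))
for q in sys.argv[2:]: print(q,[(np.round(r['extent']),round(r['conf'],2)) for r in recognise(c,q)[:4]])
s=observe();print(s['time_s'],s['position'],s['tool_rot'],s['q'],s['contact_force'])
E
python3 look.py w1 dimmer dimmer_grip lens
```

```text
time_s: 2.95
position: [0.4936, -0.3642, 0.2466]
tool_rot: [[-0.0, 0.424, -0.906], [-0.0, -0.906, -0.424], [-1.0, 0.0, 0.0]]
contact_force: [-1.0, 0.2, -0.0]
finger_gap: 0.791
dimmer [(array([249., 159., 282., 197.]), 0.82)]
dimmer_grip [(array([249., 161., 279., 193.]), 0.92)]
lens []
3.15 [ 0.4916 -0.3667  0.2466] [[-0.0009  0.4191 -0.9079]
 [-0.0008 -0.9079 -0.4191]
 [-1.      0.0004  0.0012]] [ 0.6223  0.5389 -0.0291  1.508   0.0181  1.0953 -0.5493] [ 0.5009 -0.0782  0.4498]
```

View pics/w1.png

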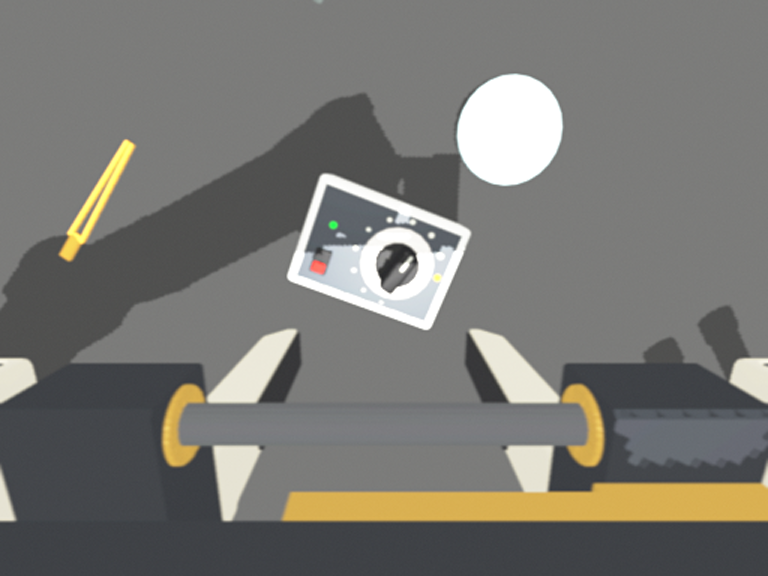

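The wrist picture shows the knob at about (397,264), with the bar running from (386,288) to (411,258) and the mark at the upper right. I'll zoom in for the angle.

Run:
```python
from h import *
import pickle
c=pickle.load(open('w1.pkl','rb'));im=c['img'][145:215,225:305]
cv2.imwrite('pics/w1z.png',cv2.resize(im[:,:,::-1],None,fx=8,fy=8,interpolation=cv2.INTER_NEAREST))
```

```text
(no output)
```

View pics/w1z.png

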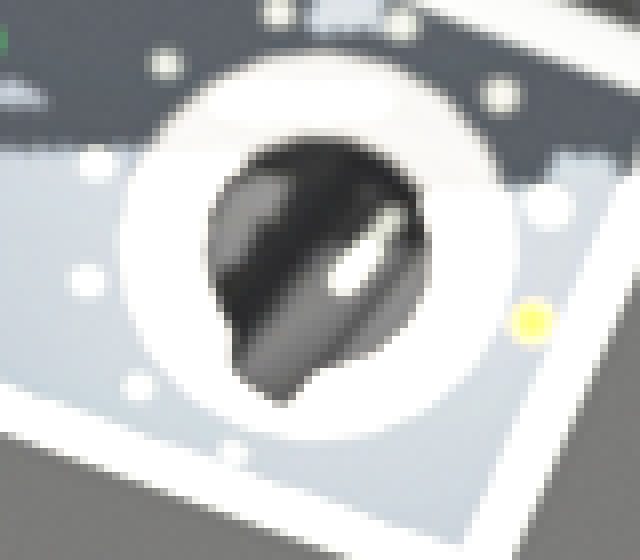

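Run:
```python
from h import *
import pickle
c=pickle.load(open('w1.pkl','rb'))
P=lambda x,y,z:atz(c,225+x/8-.5,145+y/8-.5,z)
for a,b,z in [((345,285),(395,212),.098),((305,370),(420,240),.098),((262,372),(400,195),.098)]:
    d=P(*b,z)-P(*a,z);print(d*1e3,np.degrees(np.arctan2(d[1],d[0])),(P(*a,z)+P(*b,z))/2)
print('disc',P(320,246,.056),'ring',P(319,248,.055))
# box angle : long edge
a=atz(c,324/1.5,176/1.5,.054);b=atz(c,470/1.5,232/1.5,.054);print(a,b,np.degrees(np.arctan2(*(b-a)[[1,0]])))
s=observe();print(np.degrees(np.arctan2(*np.array(s['tool_rot'])[[1,0],1])))
```

```text
[12.9096 -1.8369  0.    ] -8.098045025861778 [ 0.5123 -0.3761  0.098 ]
[24.9199 -6.7169  0.    ] -15.084896874453065 [ 0.5041 -0.3789  0.098 ]
[32.6538 -6.7717  0.    ] -11.715924480446656 [ 0.505  -0.3732  0.098 ]
disc [ 0.5025 -0.3743  0.056 ] ring [ 0.502  -0.3745  0.055 ]
[ 0.5433 -0.2865  0.054 ] [ 0.5543 -0.4207  0.054 ] -85.31974917911366
-65.2231968585394
```

Run:
```python
from h import *
import pickle
cs=pickle.load(open('cs0.pkl','rb'));w=pickle.load(open('w1.pkl','rb'))
print('top ring',atz(cs['top'],330+226/5.5-.5,205+135/5.5-.5,.055))
print('scene ring',atz(cs['scene'],190+157/5.5-.5,120+(397-275)/5.5-.5,.055))
for X in ([.493,-.365,.055],[.502,-.3745,.055],[.498,-.37,.055]):
    print(X,proj(cs['top'],X),proj(cs['scene'],X),proj(w,X))
# box corners in top
for u,v in [(68,65),(296,47),(318,210),(88,232)]:
    print(atz(cs['top'],330+u/5.5-.5,205+v/5.5-.5,.054))
for u,v in [(324,176),(470,232),(429,328),(289,279)]:
    print('w',atz(w,u/1.5,v/1.5,.054))
C=-np.array(w['R']).T@w['t'];print(C)
```

```text
top ring [ 0.4987 -0.3759  0.055 ]
scene ring [ 0.4993 -0.3738  0.055 ]
[0.493, -0.365, 0.055] [367.3802 230.8173] [221.0391 142.156 ] [255.1193 178.49  ]
[0.502, -0.3745, 0.055] [370.0914 228.055 ] [217.2467 141.8529] [264.4142 175.4911]
[0.498, -0.37, 0.055] [368.8031 229.2829] [218.9734 142.021 ] [260.0889 176.7395]
[ 0.5422 -0.2835  0.054 ]
[ 0.5515 -0.4219  0.054 ]
[ 0.4534 -0.4284  0.054 ]
[ 0.4421 -0.2905  0.054 ]
w [ 0.5433 -0.2865  0.054 ]
w [ 0.5543 -0.4207  0.054 ]
w [ 0.4592 -0.4287  0.054 ]
w [ 0.4473 -0.2929  0.054 ]
[ 0.5609 -0.333   0.4042]
```

```bash
python3 -m pendant '[{"xyz":[10,3,0],"dr":[0.12,0,0],"gripper":55},{"xyz":[25,6,-1],"dr":[0.24,0,0],"gripper":50},{"xyz":[45,11,-3],"dr":[0.37,0,0],"gripper":50},{"xyz":[65,11,-3],"dr":[0.5,0,0],"gripper":50},{"xyz":[85,11,-3],"dr":[0.62,0,0],"gripper":50},{"xyz":[105,11,-3],"dr":[0.62,0,0],"gripper":50},{"xyz":[118,11,-3],"dr":[0.62,0,0],"gripper":50},{"xyz":[118,11,-3],"dr":[0.62,0,0],"gripper":50},{"xyz":[118,11,-3],"dr":[0.62,0,0],"gripper":50},{"xyz":[118,11,-3],"dr":[0.62,0,0],"gripper":50}]'
python3 look.py w2 dimmer
```

```text
time_s: 4.15
position: [0.501, -0.3744, 0.1299]
tool_rot: [[0.002, -0.184, -0.983], [-0.001, -0.983, 0.184], [-1.0, 0.001, -0.002]]
contact_force: [1.0, 0.2, 0.0]
finger_gap: 0.534
dimmer [(array([232., 184., 279., 242.]), 0.63)]
4.25 [ 0.501  -0.3742  0.1299] [[ 0.0019 -0.1832 -0.9831]
 [-0.0012 -0.9831  0.1832]
 [-1.      0.0008 -0.0021]] [ 0.5341  0.6776  0.1219  1.616  -0.1017  0.8519 -1.059 ] [0.057  1.4027 0.536 ]
```

```bash
cp w2.png pics/ 2>/dev/null; ls pics
```

```text
crop0.png
scene0.png
top0.png
w1.png
w1z.png
w2.png
wrist0.png
```

View pics/w2.png

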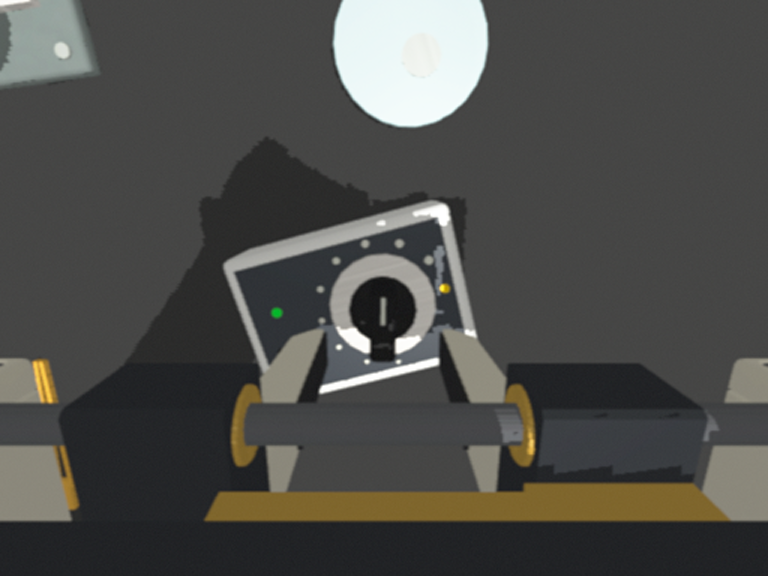

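The bar sits vertical and centred between the fingers at (383,320). I'll descend and close.

```bash
python3 -m pendant '[{"xyz":[20,0,0],"dr":[0,0,0],"gripper":50},{"xyz":[40,0,0],"dr":[0,0,0],"gripper":50},{"xyz":[49,0,0],"dr":[0,0,0],"gripper":50},{"xyz":[49,0,0],"dr":[0,0,0],"gripper":40},{"xyz":[49,0,0],"dr":[0,0,0],"gripper":10},{"xyz":[49,0,0],"dr":[0,0,0],"gripper":10},{"xyz":[49,0,0],"dr":[0,0,0],"gripper":10},{"xyz":[49,0,0],"dr":[0,0,0],"gripper":10},{"xyz":[49,0,0],"dr":[0,0,0],"gripper":10},{"xyz":[49,0,0],"dr":[0,0,0],"gripper":10}]'
```

```text
time_s: 5.25
position: [0.5008, -0.3743, 0.0803]
tool_rot: [[0.001, -0.183, -0.983], [-0.001, -0.983, 0.183], [-1.0, 0.001, -0.001]]
contact_force: [-0.2, -0.5, 2.7]
finger_gap: 0.148
```

Gripped: a gap of 0.148 is about 14 mm. Turning clockwise.

```bash
python3 -m pendant '[{"xyz":[0,0,0],"dr":[0.14,0,0],"gripper":10},{"xyz":[0,0,0],"dr":[0.28,0,0],"gripper":10},{"xyz":[0,0,0],"dr":[0.42,0,0],"gripper":10},{"xyz":[0,0,0],"dr":[0.56,0,0],"gripper":10},{"xyz":[0,0,0],"dr":[0.7,0,0],"gripper":10},{"xyz":[0,0,0],"dr":[0.84,0,0],"gripper":10},{"xyz":[0,0,0],"dr":[0.98,0,0],"gripper":10},{"xyz":[0,0,0],"dr":[1.1,0,0],"gripper":10},{"xyz":[0,0,0],"dr":[1.18,0,0],"gripper":10},{"xyz":[0,0,0],"dr":[1.25,0,0],"gripper":10}]'
python3 -c "
from h import *
s=observe();print(s['q'],s['wrist_torque'],s['contact_force'],s['joint_efforts'])"
```

```text
time_s: 6.25
position: [0.5007, -0.3743, 0.0803]
tool_rot: [[0.001, -0.991, -0.133], [-0.002, -0.133, 0.991], [-1.0, -0.001, -0.002]]
contact_force: [-0.7, -0.9, 2.5]
finger_gap: 0.15
[ 0.3382  0.7828  0.4638  1.6613 -0.4523  0.8045 -2.0044] [-0.0672  0.168   0.0197] [-0.7181 -0.8755  2.5352] [ -0.1902 -44.6469   5.2259 -11.4577  -0.0871   0.007    0.2911]
```

```bash
python3 -m pendant '[{"xyz":[0,0,0],"dr":[0.03,0,0],"gripper":10},{"xyz":[0,0,0],"dr":[0.06,0,0],"gripper":10},{"xyz":[0,0,0],"dr":[0.09,0,0],"gripper":10},{"xyz":[0,0,0],"dr":[0.12,0,0],"gripper":10},{"xyz":[0,0,0],"dr":[0.14,0,0],"gripper":10},{"xyz":[0,0,0],"dr":[0.16,0,0],"gripper":10},{"xyz":[0,0,0],"dr":[0.18,0,0],"gripper":10},{"xyz":[0,0,0],"dr":[0.18,0,0],"gripper":10},{"xyz":[0,0,0],"dr":[0.18,0,0],"gripper":10},{"xyz":[0,0,0],"dr":[0.18,0,0],"gripper":10}]'
python3 -c "
from h import *
s=observe();print(s['q'],s['wrist_torque'],s['contact_force'],s['joint_efforts'])"
```

```text
time_s: 7.25
position: [0.5007, -0.3744, 0.0803]
tool_rot: [[0.001, -0.999, 0.041], [-0.002, 0.041, 0.999], [-1.0, -0.001, -0.002]]
contact_force: [-0.4, -1.3, 5.9]
finger_gap: 0.165
[ 0.3119  0.793   0.512   1.662  -0.4971  0.8179 -2.1403] [-0.1907  0.1054  0.6336] [-0.4475 -1.3112  5.9349] [ -0.354  -43.046    5.798  -10.553   -0.759    0.1491  -0.6736]
```

The wrist torque rose to 0.63 Nm and the gap widened, so the knob is against its stop. Releasing and lifting.

```bash
python3 -m pendant '[{"xyz":[0,0,0],"dr":[0,0,0],"gripper":25},{"xyz":[0,0,0],"dr":[0,0,0],"gripper":45},{"xyz":[0,0,0],"dr":[0,0,0],"gripper":50},{"xyz":[-30,0,0],"dr":[0,0,0],"gripper":55},{"xyz":[-75,0,0],"dr":[0,0,0],"gripper":55},{"xyz":[-120,0,0],"dr":[0,0,0],"gripper":55},{"xyz":[-155,1,20],"dr":[-0.14,0,0],"gripper":55},{"xyz":[-160,2,65],"dr":[-0.28,0,0],"gripper":55},{"xyz":[-160,4,110],"dr":[-0.42,0,0],"gripper":55},{"xyz":[-160,5,155],"dr":[-0.56,0,0],"gripper":55}]'
python3 - <<'E'
from h import *
import pickle
c=camera('top');pickle.dump(c,open('t1.pkl','wb'))
im=c['img'][:,:,::-1]
cv2.imwrite('pics/t1.png',cv2.resize(im[195:265,320:420],None,fx=7,fy=7,interpolation=cv2.INTER_CUBIC))
s=observe();print(s['position'],s['tool_rot'],s['q'])
E
```

```text
time_s: 8.25
position: [0.5019, -0.2166, 0.2397]
tool_rot: [[0.0, -0.867, -0.498], [0.001, -0.498, 0.867], [-1.0, -0.001, 0.001]]
contact_force: [0.5, -0.2, 0.5]
finger_gap: 0.591
[ 0.5034 -0.2059  0.2389] [[-0.0012 -0.8587 -0.5124]
 [ 0.0113 -0.5124  0.8587]
 [-0.9999 -0.0048  0.0103]] [ 0.0446  0.4696  0.4679  1.722  -0.254   1.0154 -1.9983]
```

View pics/t1.png

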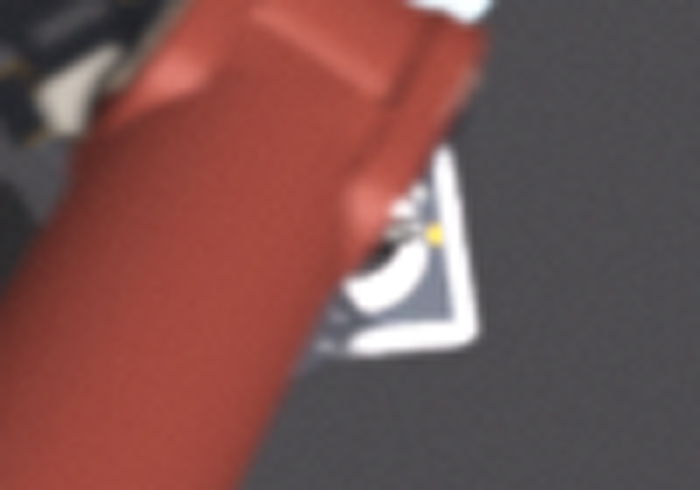

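```bash
python3 -m pendant '[{"xyz":[0,-22,38],"dr":[-0.14,0,0],"gripper":55},{"xyz":[0,-45,76],"dr":[-0.28,0,0],"gripper":55},{"xyz":[0,-68,116],"dr":[-0.42,0,0],"gripper":55},{"xyz":[0,-92,156],"dr":[-0.56,0,0],"gripper":55},{"xyz":[0,-116,197],"dr":[-0.7,0,0],"gripper":55},{"xyz":[0,-140,237],"dr":[-0.84,0,0],"gripper":55},{"xyz":[0,-164,278],"dr":[-0.98,0,0],"gripper":55},{"xyz":[0,-188,318],"dr":[-1.12,0,0],"gripper":55},{"xyz":[0,-210,356],"dr":[-1.25,0,0],"gripper":55},{"xyz":[0,-210,356],"dr":[-1.257,0,0],"gripper":55}]'
python3 -m pendant '[{"xyz":[0,0,0],"dr":[0,0,0],"gripper":55},{"xyz":[0,0,0],"dr":[0,0,0],"gripper":55},{"xyz":[0,0,0],"dr":[0,0,0],"gripper":55},{"xyz":[0,0,0],"dr":[0,0,0],"gripper":55},{"xyz":[0,0,0],"dr":[0,0,0],"gripper":55},{"xyz":[0,0,0],"dr":[0,0,0],"gripper":55},{"xyz":[0,0,0],"dr":[0,0,0],"gripper":55},{"xyz":[0,0,0],"dr":[0,0,0],"gripper":55},{"xyz":[0,0,0],"dr":[0,0,0],"gripper":55},{"xyz":[0,0,0],"dr":[0,0,0],"gripper":55}]' 
python3 look.py w3 mount_red mount_green mount_black holder
python3 - <<'E'
from h import *
import pickle
c=camera('top');pickle.dump(c,open('t2.pkl','wb'))
save(c,'t2.png')
E
```

```text
time_s: 9.3
position: [0.5071, 0.2035, 0.2389]
tool_rot: [[-0.002, 0.215, -0.977], [0.006, -0.977, -0.215], [-1.0, -0.006, 0.001]]
contact_force: [-0.2, 0.6, 0.5]
finger_gap: 0.592
time_s: 10.3
position: [0.509, 0.1948, 0.2397]
tool_rot: [[-0.0, 0.201, -0.979], [0.0, -0.979, -0.201], [-1.0, -0.0, 0.0]]
contact_force: [0.6, 0.0, -0.6]
finger_gap: 0.59
mount_red [(array([245.,  63., 279., 101.]), 0.77), (array([243., 161., 264., 185.]), 0.67), (array([185.,  61., 204.,  80.]), 0.52)]
mount_green [(array([217., 215., 238., 240.]), 0.56)]
mount_black [(array([275., 213., 297., 234.]), 0.76)]
holder [(array([197., 142., 310., 254.]), 0.62)]
10.55 [0.5089 0.1948 0.2397] [[-0.0001  0.2016 -0.9795]
 [ 0.     -0.9795 -0.2016]
 [-1.     -0.0001  0.    ]] [-0.471   0.4381  0.0968  1.7149 -0.0491  0.991  -1.7242] [-0.9235 -0.1014  0.0563]
```

View pics/w3.png

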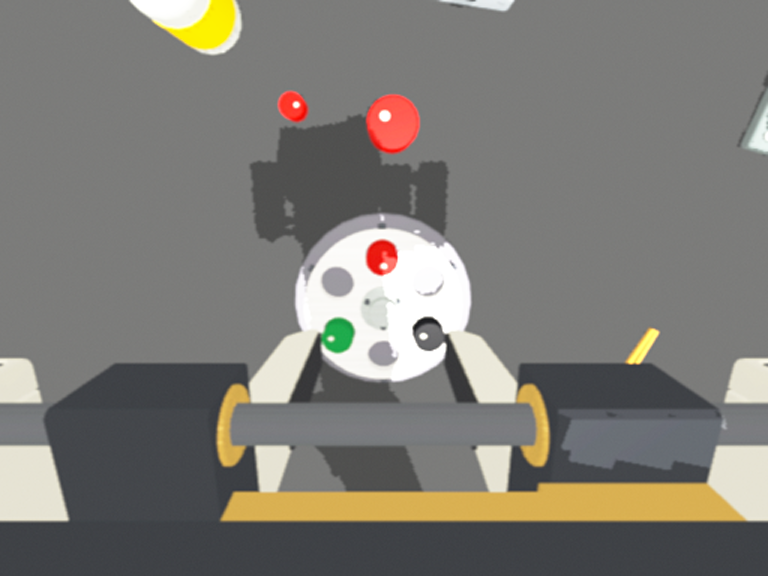

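View pics/t2.png

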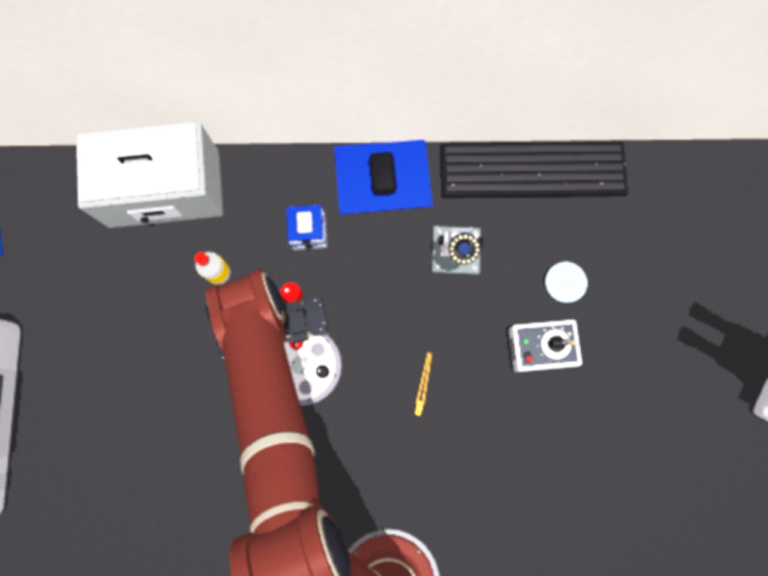

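The wrist picture shows the red mount at (382,258), green at (338,335) and black at (428,333), with the big look-alike at (392,124). In the top picture the knob mark now points at the yellow dot, so it is fully up. Next I'll refine the mount's position.

Run:
```python
from h import *
import pickle
w=pickle.load(open('w3.pkl','rb'));t=pickle.load(open('cs0.pkl','rb'))['top'];s=pickle.load(open('cs0.pkl','rb'))['scene']
im=w['img'][130:260,190:320]
cv2.imwrite('pics/w3z.png',cv2.resize(im[:,:,::-1],None,fx=4.5,fy=4.5,interpolation=cv2.INTER_CUBIC))
def blob(c,near,f):
    im=c['img'].astype(int);m=f(im).astype('uint8');n,l,st,ce=cv2.connectedComponentsWithStats(m)
    k=min(range(1,n),key=lambda i:np.hypot(*(ce[i]-near))+(0 if st[i,4]>8 else 99));return ce[k],st[k]
red=lambda i:(i[...,0]>120)&(i[...,1]<90)&(i[...,2]<90)
gr=lambda i:(i[...,1]>80)&(i[...,0]<70)&(i[...,2]<90)
for n,c,a,b in [('w',w,(254.5,172),(225,223)),('t',t,(197.5,228.5),(189,253.5)),('s',s,(339,248),(372,239))]:
    for nm,near,f in [('r',a,red),('g',b,gr)]:
        ce,st=blob(c,near,f);print(n,nm,ce,st,atz(c,*ce,.044))
print('holder',atz(w,384/1.5,305/1.5,.032))
```

```text
w r [252.9044 169.7022] [245 160  20  23 272] [0.5184 0.1998 0.044 ]
w g [225.262  222.9137] [213 213  23  22 313] [0.4355 0.2229 0.044 ]
t r [197.0556 227.6389] [194 225   7   7  36] [0.5114 0.1961 0.044 ]Traceback (most recent call last):
  File "<stdin>", line 13, in <module>
  File "<stdin>", line 8, in blob
ValueError: min() iterable argument is empty
```

View pics/w3z.png

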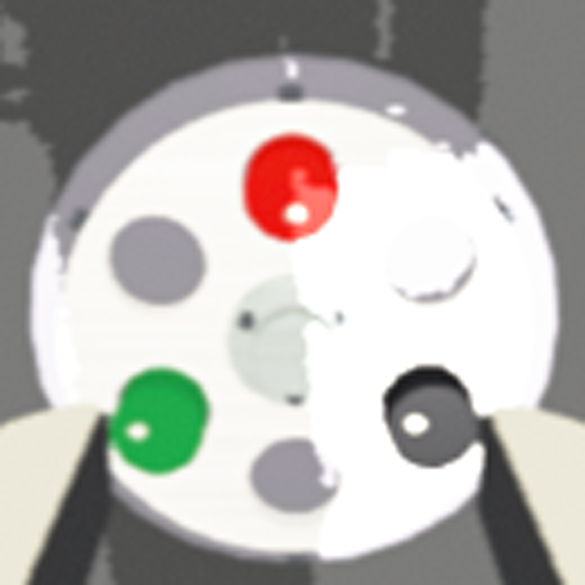

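Run:
```python
from h import *
import pickle
w=pickle.load(open('w3.pkl','rb'));cs=pickle.load(open('cs0.pkl','rb'));t=cs['top'];s=cs['scene']
f=lambda x,y,z:atz(w,190+x/4.5-.5,130+y/4.5-.5,z)
print('red top',f(291,194,.048),'green',f(159,428,.048),'black',f(432,420,.048))
for n,p in dict(h1=(158,260),h2=(294,474),h3=(432,262)).items(): print(n,f(*p,.032))
# crops
A=cv2.resize(t['img'][205:285,160:240,::-1],None,fx=5,fy=5,interpolation=cv2.INTER_CUBIC)
B=cv2.resize(s['img'][205:285,305:385+0,::-1],None,fx=5,fy=5,interpolation=cv2.INTER_CUBIC)
cv2.imwrite('pics/hold.png',np.hstack([A,B]))
```

```text
red top [0.5156 0.1975 0.048 ] green [0.4345 0.2229 0.048 ] black [0.4545 0.14   0.048 ]
h1 [0.4835 0.2337 0.032 ]
h2 [0.4208 0.177  0.032 ]
h3 [0.5004 0.1491 0.032 ]
```

View pics/hold.png

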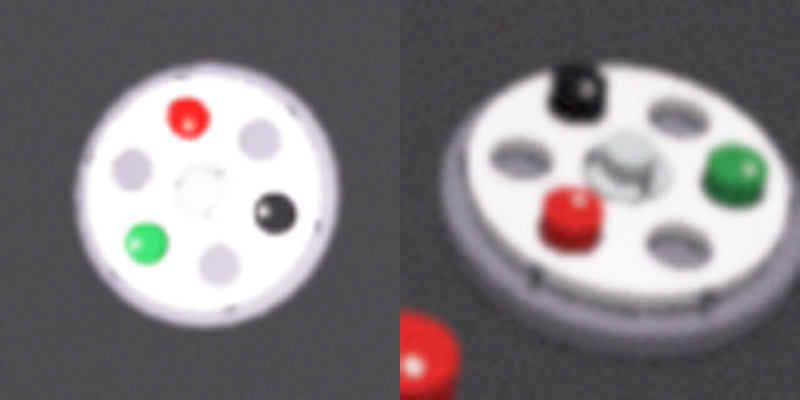

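Run:
```python
from h import *
import pickle
cs=pickle.load(open('cs0.pkl','rb'));t=cs['top'];s=cs['scene']
T=lambda x,y,z:atz(t,160+x/5-.5,205+y/5-.5,z)
S=lambda x,y,z:atz(s,305+x/5-.5,205+y/5-.5,z)
print('T red',T(187,117,.048),'g',T(146,243,.048),'b',T(275,212,.048),'holes',T(131,168,.032),T(259,138,.032),T(219,264,.032), 'disc',T(206,190,.032))
print('S red',S(171,206,.048),'g',S(336,164,.048),'b',S(178,82,.048),'holes',S(122,157,.032),S(279,117,.032),S(279,246,.032))
w=pickle.load(open('w3.pkl','rb'));o=-np.array(w['R']).T@w['t']; print(o, w['R'])
```

```text
T red [0.5101 0.196  0.048 ] g [0.428  0.2215 0.048 ] b [0.4471 0.1376 0.048 ] holes [0.4784 0.2349 0.032 ] [0.4973 0.1502 0.032 ] [0.4144 0.1758 0.032 ] disc [0.4632 0.185  0.032 ]
S red [0.515  0.1976 0.048 ] g [0.4335 0.225  0.048 ] b [0.4515 0.1399 0.048 ] holes [0.4981 0.1504 0.032 ] [0.4161 0.1771 0.032 ] [0.4811 0.2356 0.032 ]
[0.5816 0.2098 0.3973] [[ 0.2032 -0.9791 -0.0009]
 [-0.9451 -0.1963  0.2613]
 [-0.256  -0.0523 -0.9653]]
```

```bash
python3 -m pendant '[{"xyz":[10,0,-2],"dr":[0,0,0],"gripper":55},{"xyz":[35,-1,-4],"dr":[0,0,0],"gripper":55},{"xyz":[65,-1,-5],"dr":[0,0,0],"gripper":55},{"xyz":[95,-1,-5],"dr":[0,0,0],"gripper":55},{"xyz":[120,-1,-5],"dr":[0,0,0],"gripper":55},{"xyz":[138,-1,-5],"dr":[0,0,0],"gripper":55},{"xyz":[145,-1,-5],"dr":[0,0,0],"gripper":55},{"xyz":[145,-1,-5],"dr":[0,0,0],"gripper":55},{"xyz":[145,-1,-5],"dr":[0,0,0],"gripper":55},{"xyz":[145,-1,-5],"dr":[0,0,0],"gripper":55}]'
python3 look.py w4 mount_red
python3 - <<'E'
from h import *
c=camera('scene');cv2.imwrite('pics/s4.png',cv2.resize(c['img'][180:300,270:400,::-1],None,fx=5,fy=5,interpolation=cv2.INTER_CUBIC))
E
```

```text
time_s: 11.6
position: [0.5145, 0.197, 0.0958]
tool_rot: [[0.002, 0.201, -0.98], [0.001, -0.98, -0.201], [-1.0, -0.0, -0.002]]
contact_force: [0.2, -0.2, 0.8]
finger_gap: 0.593
mount_red [(array([139.,  34., 178.,  64.]), 0.87), (array([239.,  30., 298.,  97.]), 0.7), (array([236., 189., 275., 231.]), 0.59)]
11.7 [0.5143 0.197  0.0957] [[ 0.002   0.2014 -0.9795]
 [ 0.0009 -0.9795 -0.2014]
 [-1.     -0.0005 -0.0021]] [-0.4538  0.6278  0.0745  1.8607 -0.0721  0.6535 -1.7042] [ 0.2198  0.3192 -0.4721]
```

View pics/w4.png

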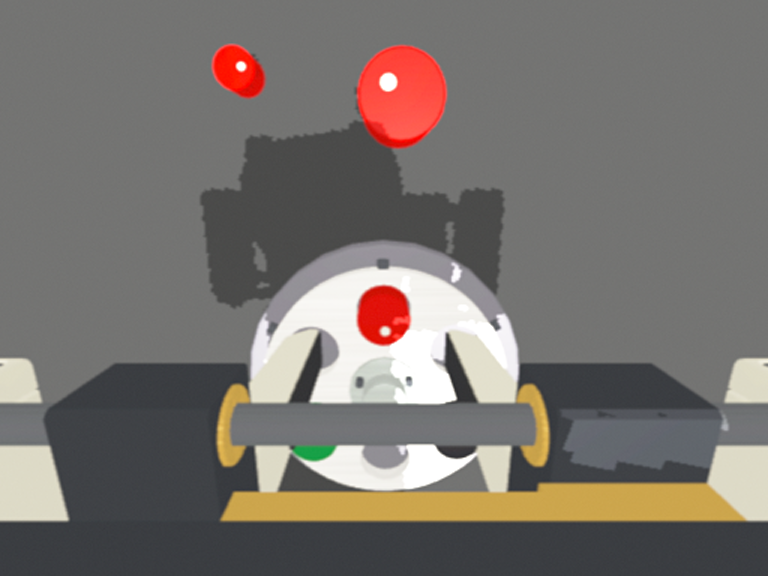

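View pics/s4.png

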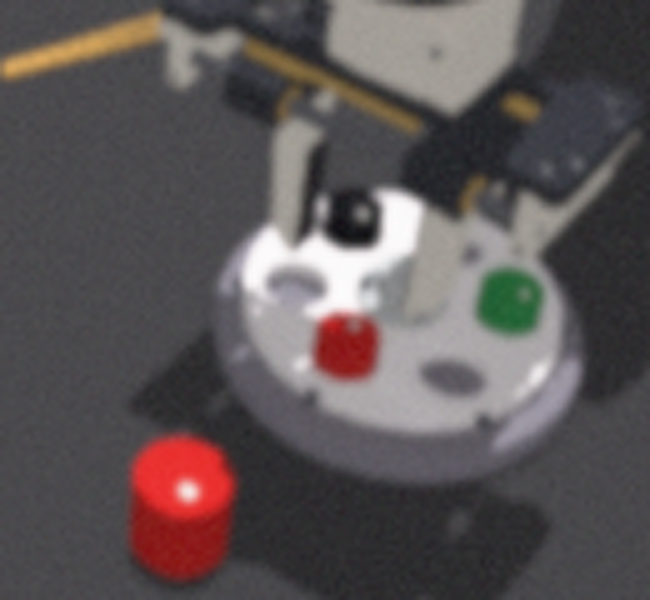

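Run:
```python
from h import *
import pickle
w=pickle.load(open('w4.pkl','rb'))
print(atz(w,383.5/1.5-.3,319/1.5-.3,.048), proj(w,[.5143,.197,.048]),proj(w,[.5143,.197,.0957-.008]))
```

```text
[0.5164 0.1972 0.048 ] [255.1347 214.7873] [255.0931 234.7954]
```

The mount is at (384,318), within 2 mm of the tool axis. Descending and gripping.

```bash
python3 -m pendant '[{"xyz":[20,0,-1],"dr":[0,0,0],"gripper":55},{"xyz":[38,0,-1],"dr":[0,0,0],"gripper":55},{"xyz":[48,0,-1],"dr":[0,0,0],"gripper":55},{"xyz":[52,0,-1],"dr":[0,0,0],"gripper":55},{"xyz":[52,0,-1],"dr":[0,0,0],"gripper":55},{"xyz":[52,0,-1],"dr":[0,0,0],"gripper":40},{"xyz":[52,0,-1],"dr":[0,0,0],"gripper":20},{"xyz":[52,0,-1],"dr":[0,0,0],"gripper":20},{"xyz":[52,0,-1],"dr":[0,0,0],"gripper":20},{"xyz":[52,0,-1],"dr":[0,0,0],"gripper":20}]'
python3 -c "
from h import *
s=observe();print(s['position'],s['contact_force'])"
```

```text
time_s: 12.75
position: [0.5149, 0.197, 0.0431]
tool_rot: [[0.001, 0.201, -0.979], [0.0, -0.979, -0.201], [-1.0, -0.0, -0.001]]
contact_force: [-1.1, -0.2, 3.2]
finger_gap: 0.313
[0.5149 0.197  0.0431] [-1.0587 -0.2394  3.2303]
```

```bash
python3 -m pendant '[{"xyz":[-8,0,0],"dr":[0,0,0],"gripper":20},{"xyz":[-20,0,0],"dr":[0,0,0],"gripper":20},{"xyz":[-35,0,0],"dr":[0,0,0],"gripper":20},{"xyz":[-60,0,0],"dr":[0,0,0],"gripper":20},{"xyz":[-90,0,0],"dr":[0,0,0],"gripper":20},{"xyz":[-125,0,0],"dr":[0,0,0],"gripper":20},{"xyz":[-160,0,0],"dr":[0,0,0],"gripper":20},{"xyz":[-190,0,0],"dr":[0,0,0],"gripper":20},{"xyz":[-210,0,0],"dr":[0,0,0],"gripper":20},{"xyz":[-217,0,0],"dr":[0,0,0],"gripper":20}]'
python3 look.py w5
python3 - <<'E'
from h import *
import pickle
for n in ['scene','top']:
    c=camera(n);pickle.dump(c,open(n+'5.pkl','wb'));save(c,n+'5.png')
    for q in ['lens','camera_stand','camera_head','mount_red']: print(n,q,[(np.round(r['extent'],1),round(r['conf'],2)) for r in trace(c,q)[:3]])
s=cv2.cvtColor(pickle.load(open('scene5.pkl','rb'))['img'],cv2.COLOR_RGB2BGR);t=cv2.cvtColor(c['img'],cv2.COLOR_RGB2BGR)
a=cv2.resize(s[150:240,150:220],None,fx=6,fy=6,interpolation=cv2.INTER_CUBIC);b=cv2.resize(t[140:190,285:330],None,fx=8,fy=8,interpolation=cv2.INTER_CUBIC)
b=cv2.copyMakeBorder(b,0,540-400,0,0,cv2.BORDER_CONSTANT);cv2.imwrite('pics/cam5.png',np.hstack([a,b]))
E
```

```text
time_s: 13.75
position: [0.5156, 0.1972, 0.2631]
tool_rot: [[0.005, 0.201, -0.98], [0.002, -0.98, -0.201], [-1.0, -0.001, -0.006]]
contact_force: [0.4, -0.1, -1.1]
finger_gap: 0.312
13.8 [0.5155 0.1972 0.2627] [[ 0.0047  0.2013 -0.9795]
 [ 0.0021 -0.9795 -0.2013]
 [-1.     -0.0011 -0.005 ]] [-0.4729  0.4247  0.101   1.6658 -0.0482  1.0484 -1.725 ] [ 0.628  -0.4615  0.2413]
scene lens [(array([170.8, 157. , 204.1, 205.3]), 0.97)]
scene camera_stand [(array([158.1, 156.5, 214. , 233.2]), 0.61)]
scene camera_head [(array([168.6, 155.2, 204.6, 206.9]), 0.65)]
scene mount_red [(array([293. , 267.4, 317.4, 295. ]), 0.85), (array([344.1, 164.6, 358.7, 188.2]), 0.71)]
top lens [(array([288.3, 149.4, 321.2, 184. ]), 0.54), (array([360.3, 174.2, 389.9, 203. ]), 0.2)]
top camera_stand [(array([289.6, 154.1, 319.9, 183.8]), 0.55)]
top camera_head [(array([299.3, 152.7, 319.4, 174.9]), 0.97)]
top mount_red [(array([186. , 222.8, 229.3, 270.2]), 0.45)]
```

View pics/cam5.png

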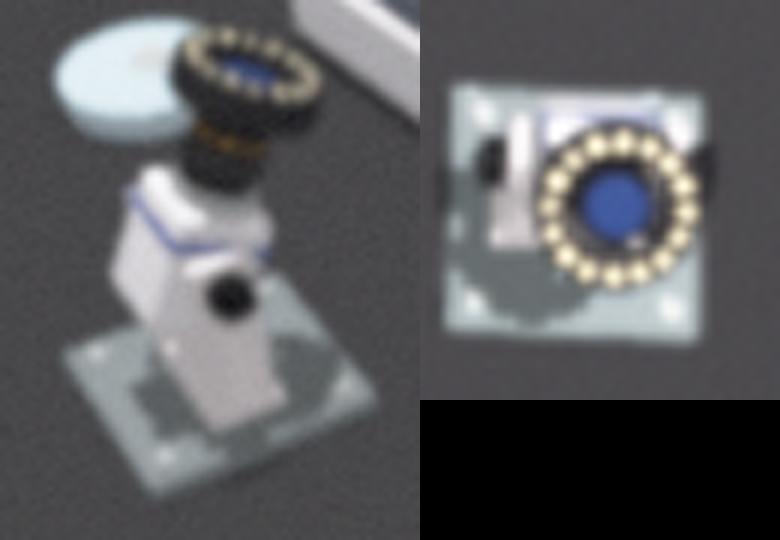

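View pics/scene5.png

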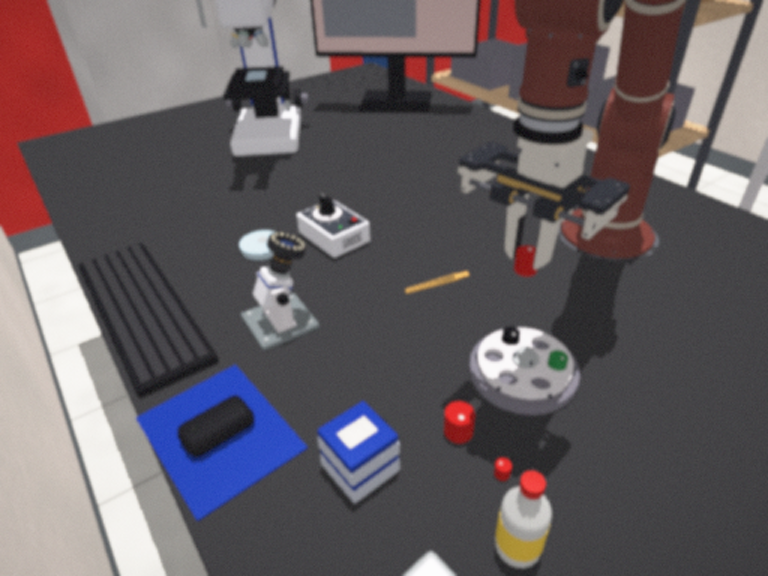

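View pics/w5.png

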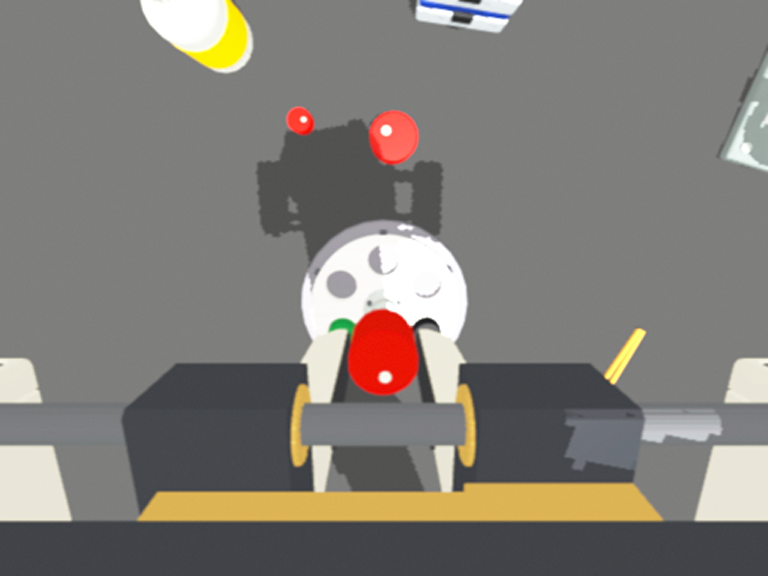

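The mount is held: in the wrist picture it is between the fingers at (383,350). Next I'll fit the lens pose from the foot corners and ring centre in the scene and top views.

```bash
cat > fit.py <<'E'
from h import *
import pickle
from scipy.optimize import least_squares
cs=pickle.load(open('cs0.pkl','rb'))
def pose(p):
    x,y,psi,th=p[:4]
    d=np.array([-np.cos(psi),-np.sin(psi),0]) # lean dir
    z=np.sin(th)*d+np.cos(th)*np.array([0,0,1.])
    return np.array([x,y,.085])+.09*z,z,d
def corners(p,h):
    x,y,psi=p[:3];a=np.array([np.cos(psi),np.sin(psi),0]);b=np.array([-a[1],a[0],0])
    return [np.array([x,y,h])+.055*(i*a+j*b) for i,j in [(1,1),(1,-1),(-1,-1),(-1,1)]]
T=lambda u,v:np.array([285+(u-420)/8-.44,140+v/8-.44]);S=lambda u,v:np.array([150+u/6-.4,150+v/6-.4])
obsT=[T(447,82),T(705,92),T(697,345),T(445,332)]
obsS=[S(65,350),None,None,S(155,495)]; obsS=[S(155,495),S(65,350),None,S(375,395)]
rT=T(620,206);rS=S(253,64)
def res(p,full=False):
    h=p[4];L,z,d=pose(p);r=[]
    for o,X in zip(obsT,corners(p,h)): r+=list(proj(cs['top'],X)-o)
    for o,X in zip(obsS,corners(p,h)):
        if o is not None: r+=list(proj(cs['scene'],X)-o)
    r+=list(2*(proj(cs['top'],L)-rT)); r+=list(2*(proj(cs['scene'],L)-rS))
    r.append((h-.01)*200)
    return np.array(r)
if __name__=='__main__':
    s=least_squares(res,[.73,-.172,0.,.45,.01],loss='soft_l1');print(s.x,s.cost);print(s.fun.round(2));L,z,d=pose(s.x);print(L,z);np.save('lens.npy',np.r_[L,z])
    # 2-view triangulation of the ring
    o1,d1=ray(cs['top'],*rT);o2,d2=ray(cs['scene'],*rS)
    k=np.linalg.lstsq(np.c_[d1,-d2],o2-o1,rcond=None)[0];print(o1+k[0]*d1,o2+k[1]*d2)
E
python3 fit.py
```

```text
[ 0.7279 -0.1685 -0.055   0.4635  0.0086] 2.429955181915713
[ 0.59  0.24 -0.46  0.33  0.05 -0.84 -0.08 -0.57 -0.42 -0.74 -0.46  0.53
  0.83  0.11 -0.52  0.02  0.04 -1.24 -0.29]
[ 0.6878 -0.1663  0.1655] [-0.4464  0.0246  0.8945]
[ 0.6883 -0.1674  0.1635] [ 0.6878 -0.1671  0.1633]
```

```bash
cat > rel.py <<'E'
from h import *
from scipy.spatial.transform import Rotation as Ro
import sys
def go(dist,L,z,ty=None,off=(.0253,0,0)):
    s=observe();R0=np.array(s['tool_rot']);p0=np.array(s['position'])
    x=-z/np.linalg.norm(z)
    if ty is None: ty=np.array([z[1],-z[0],0.]); ty*=np.sign(ty@R0[:,1])
    y=ty-x*(ty@x);y/=np.linalg.norm(y)
    R1=np.c_[x,y,np.cross(x,y)]
    tgt=L+dist*z-R1@np.array(off)
    print('tgt',tgt,'xyz mm',R0.T@(tgt-p0)*1e3,'dr',Ro.from_matrix(R0.T@R1).as_rotvec())
if __name__=='__main__':
    l=np.load('lens.npy');go(float(sys.argv[1]),l[:3],l[3:])
E
python3 rel.py .13
```

```text
tgt [ 0.6184 -0.1625  0.3044] xyz mm [-45.3053 372.931  -29.4256] dr [0.2532 0.4621 0.0594]
```

```bash
python3 -m pendant '[{"xyz":[-10,25,-2],"dr":[0.03,0.05,0.007],"gripper":20},{"xyz":[-20,70,-6],"dr":[0.06,0.1,0.014],"gripper":20},{"xyz":[-28,115,-9],"dr":[0.09,0.16,0.021],"gripper":20},{"xyz":[-35,160,-13],"dr":[0.12,0.22,0.028],"gripper":20},{"xyz":[-42,205,-16],"dr":[0.15,0.28,0.035],"gripper":20},{"xyz":[-45,250,-20],"dr":[0.18,0.34,0.042],"gripper":20},{"xyz":[-45,295,-23],"dr":[0.21,0.39,0.05],"gripper":20},{"xyz":[-45,335,-26],"dr":[0.24,0.43,0.056],"gripper":20},{"xyz":[-45,360,-28],"dr":[0.253,0.462,0.059],"gripper":20},{"xyz":[-45,373,-29],"dr":[0.253,0.462,0.059],"gripper":20}]'
python3 -m pendant '[{"xyz":[0,0,0],"dr":[0,0,0],"gripper":20},{"xyz":[0,0,0],"dr":[0,0,0],"gripper":20},{"xyz":[0,0,0],"dr":[0,0,0],"gripper":20},{"xyz":[0,0,0],"dr":[0,0,0],"gripper":20},{"xyz":[0,0,0],"dr":[0,0,0],"gripper":20},{"xyz":[0,0,0],"dr":[0,0,0],"gripper":20},{"xyz":[0,0,0],"dr":[0,0,0],"gripper":20},{"xyz":[0,0,0],"dr":[0,0,0],"gripper":20},{"xyz":[0,0,0],"dr":[0,0,0],"gripper":20},{"xyz":[0,0,0],"dr":[0,0,0],"gripper":20}]'
python3 look.py w6 lens mount_red; python3 rel.py .13
python3 - <<'E'
from h import *
import pickle
c=camera('scene');save(c,'scene6.png');pickle.dump(c,open('scene6.pkl','wb'))
w=pickle.load(open('w6.pkl','rb'));l=np.load('lens.npy');print('pred lens',proj(w,l[:3])*1.5,[proj(w,l[:3]+.035*np.array(d))*1.5 for d in ([0,1,0],[.89,0,.446])])
E
```

```text
time_s: 15.3
position: [0.6169, -0.1661, 0.3039]
tool_rot: [[0.446, -0.06, -0.893], [-0.026, -0.998, 0.053], [-0.895, -0.0, -0.446]]
contact_force: [-0.6, 1.1, -0.8]
finger_gap: 0.316
time_s: 16.3
position: [0.6182, -0.1626, 0.3047]
tool_rot: [[0.447, -0.055, -0.893], [-0.024, -0.999, 0.049], [-0.894, -0.001, -0.448]]
contact_force: [-0.0, -0.2, -1.0]
finger_gap: 0.312
lens [(array([231., 151., 283., 212.]), 0.67)]
mount_red [(array([230., 206., 277., 264.]), 0.79), (array([ 18., 236.,  53., 260.]), 0.77)]
16.45 [ 0.6182 -0.1626  0.3046] [[ 0.4473 -0.0547 -0.8927]
 [-0.0237 -0.9985  0.0493]
 [-0.8941 -0.0009 -0.4479]] [ 0.1654  0.3429  0.1445  1.7733 -0.2785  0.5919 -1.1379] [-0.3545  0.2675 -0.983 ]
tgt [ 0.6184 -0.1625  0.3044] xyz mm [ 0.3182 -0.1285 -0.1224] dr [-0.0001 -0.0009  0.0009]
pred lens [383.5527 275.6472] [array([340.0762, 277.9141]), array([381.4347, 232.3026])]
```

View pics/w6.png

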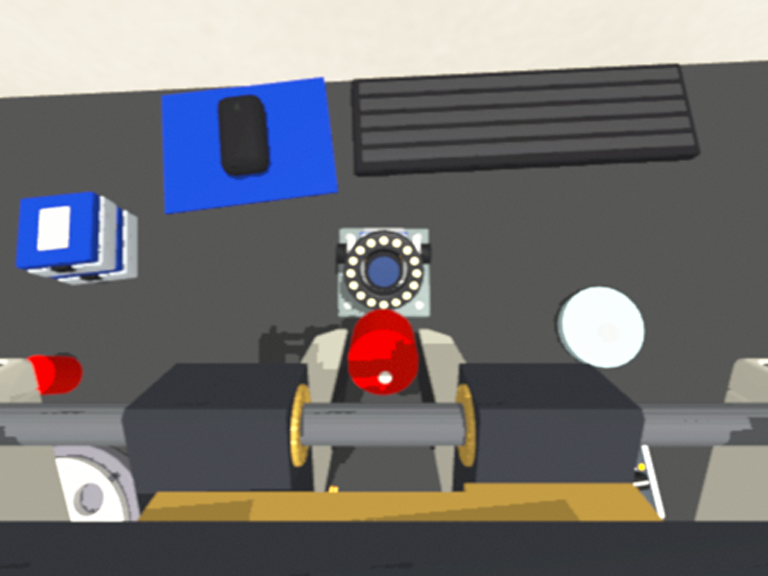

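View pics/scene6.png

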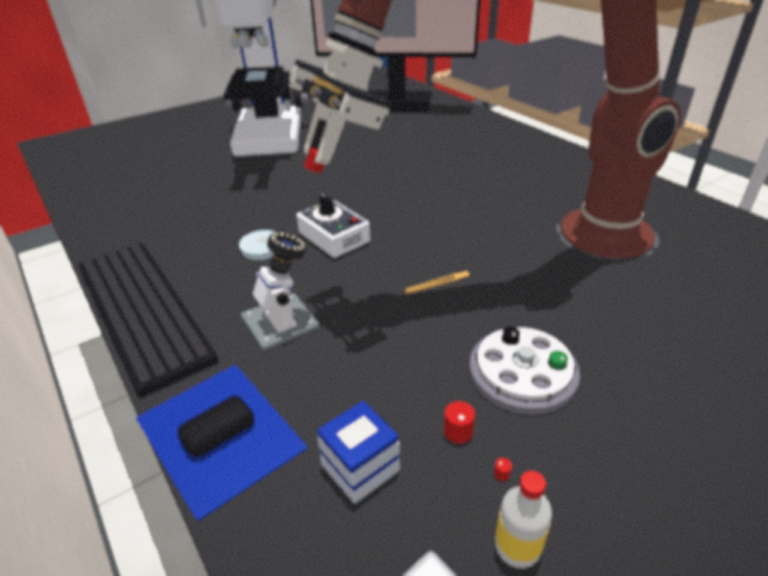

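In the wrist picture the ring is at (384,271), 4.6 px above the prediction, with the mount at (383,350) in the same column. I'll overlay the model on both views to separate camera bias from real offset.

```bash
cat > ov.py <<'E'
from h import *
import pickle,sys
def circ(c,C,z,r):
    a=np.cross(z,[0,1,.1]);a/=np.linalg.norm(a);b=np.cross(z,a)
    return np.array([proj(c,C+r*(np.cos(t)*a+np.sin(t)*b)) for t in np.linspace(0,6.283,60)])
def overlay(c,P,R,L,z,x0,y0,w,h,k,name):
    im=cv2.resize(np.ascontiguousarray(c['img'][y0:y0+h,x0:x0+w,::-1]),None,fx=k,fy=k,interpolation=cv2.INTER_CUBIC)
    for C,zz,r,col in [(P+R@[.0253,0,0],R[:,0],.015,(255,255,0)),(P+R@[-.0047,0,0],R[:,0],.015,(0,255,0)),(L,z,.033,(255,0,255)),(L,z,.001,(255,0,255))]:
        q=(circ(c,C,zz,r)-[x0,y0]+.5)*k;cv2.polylines(im,[q.astype(int)],True,col,1,cv2.LINE_AA)
    cv2.imwrite('pics/'+name,im)
if __name__=='__main__':
    s=observe();P=np.array(s['position']);R=np.array(s['tool_rot']);l=np.load('lens.npy')
    overlay(pickle.load(open('w6.pkl','rb')),P,R,l[:3],l[3:],205,140,100,130,4.6,'ow6.png')
    overlay(pickle.load(open('scene6.pkl','rb')),P,R,l[:3],l[3:],150,85,80,120,5,'os6.png')
E
python3 ov.py; python3 -c "
import cv2,numpy as np
a=cv2.imread('pics/ow6.png');b=cv2.imread('pics/os6.png');h=min(a.shape[0],600);b=cv2.resize(b,None,fx=h/b.shape[0],fy=h/b.shape[0]);o=np.hstack([a[:h],b[:h]]);print(o.shape);cv2.imwrite('pics/o6.png',cv2.resize(o,(min(800,o.shape[1]),min(h,600))))"
```

```text
(598, 859, 3)
```

View pics/o6.png

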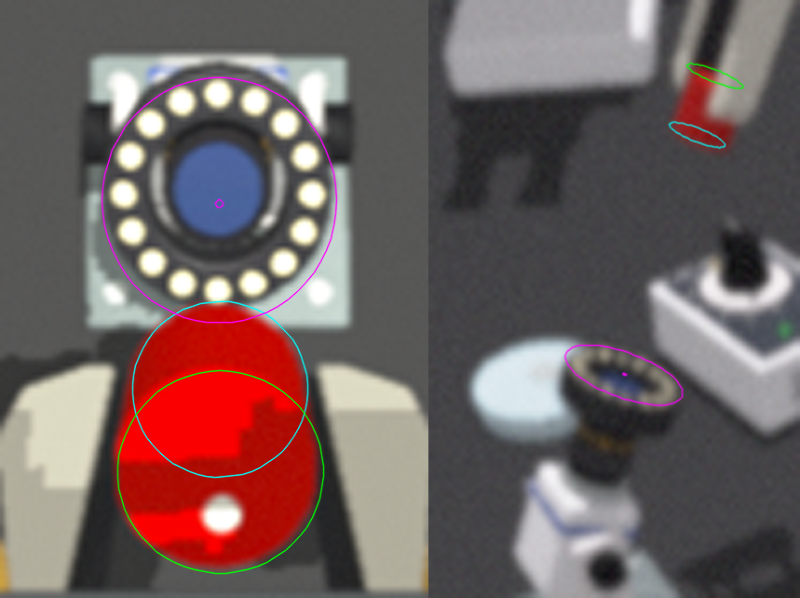

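```bash
cat > fit2.py <<'E'
from fit import *
w=pickle.load(open('w6.pkl','rb'))
k=859/800
W=lambda u,v:np.array([205+u*k/4.6-.5,140+v/4.6-.5])
obsW=[W(90,57),W(347,56),W(350,326),W(87,327)]; rW=W(218,191.5)
def res2(q):
    p=q[:5];bs=q[5:7];bt=q[7:9];bw=q[9:11];L,z,d=pose(p);h=p[4];r=[]
    C=corners(p,h)
    for o,X in zip(obsT,C): r+=list(proj(cs['top'],X)+bt-o)
    for o,X in zip(obsS,C):
        if o is not None: r+=list(proj(cs['scene'],X)+bs-o)
    for o,X in zip(obsW,C): r+=list(proj(w,X)+bw-o)
    r+=list(2*(proj(cs['top'],L)+bt-rT));r+=list(2*(proj(cs['scene'],L)+bs-rS));r+=list(3*(proj(w,L)+bw-rW))
    r.append((h-.01)*200);r+=list((bs-[1.3,.5])/.5);r+=list(bt/1.);r+=list(bw/.3)
    return np.array(r)
s=least_squares(res2,np.r_[.73,-.172,0.,.45,.01,np.zeros(6)],loss='soft_l1');print(s.x,s.cost);print(s.fun.round(2));L,z,d=pose(s.x);print(L,z);np.save('lens2.npy',np.r_[L,z])
E
python3 fit2.py; sed -i "s/lens.npy/lens2.npy/" rel.py; python3 rel.py .07
```

```text
[ 0.7304 -0.1683 -0.0536  0.4551  0.0107  1.1613  0.3491  0.1443  0.9337
 -0.024  -0.0134] 2.6601637247642964
[ 0.69  0.32 -0.33  0.37  0.22 -0.77  0.05 -0.46 -0.21 -0.53 -0.27  0.7
  1.16  0.25  0.22 -0.25 -0.32 -0.04  0.35  0.35 -0.47  0.12 -0.35 -0.16
  0.12  0.12  0.15 -0.    0.15 -0.28 -0.3   0.14  0.93 -0.08 -0.04]
[ 0.6909 -0.1662  0.1658] [-0.4389  0.0235  0.8982]
tgt [ 0.6491 -0.164   0.2514] xyz mm [61.4345 -0.3246 -3.8639] dr [-0.0014 -0.0094  0.0003]
```

The joint fit agrees across all three views with small residuals: tilt 0.455 rad, lens at (0.691, -0.166, 0.166). Making the final approach slowly.

```bash
python3 -m pendant '[{"xyz":[5,0,-1],"dr":[0,-0.003,0],"gripper":20},{"xyz":[13,0,-2],"dr":[0,-0.006,0],"gripper":20},{"xyz":[22,0,-3],"dr":[-0.001,-0.009,0],"gripper":20},{"xyz":[31,0,-3.5],"dr":[-0.001,-0.009,0],"gripper":20},{"xyz":[40,0,-4],"dr":[-0.001,-0.009,0],"gripper":20},{"xyz":[48,0,-4],"dr":[-0.001,-0.009,0],"gripper":20},{"xyz":[55,0,-4],"dr":[-0.001,-0.009,0],"gripper":20},{"xyz":[60,0,-4],"dr":[-0.001,-0.009,0],"gripper":20},{"xyz":[61,0,-4],"dr":[-0.001,-0.009,0],"gripper":20},{"xyz":[61,0,-4],"dr":[-0.001,-0.009,0],"gripper":20}]'
python3 -m pendant '[{"xyz":[0,0,0],"dr":[0,0,0],"gripper":20},{"xyz":[0,0,0],"dr":[0,0,0],"gripper":20},{"xyz":[0,0,0],"dr":[0,0,0],"gripper":20},{"xyz":[0,0,0],"dr":[0,0,0],"gripper":20},{"xyz":[0,0,0],"dr":[0,0,0],"gripper":20},{"xyz":[0,0,0],"dr":[0,0,0],"gripper":20},{"xyz":[0,0,0],"dr":[0,0,0],"gripper":20},{"xyz":[0,0,0],"dr":[0,0,0],"gripper":20},{"xyz":[0,0,0],"dr":[0,0,0],"gripper":20},{"xyz":[0,0,0],"dr":[0,0,0],"gripper":20}]'
python3 look.py w7; python3 rel.py .07
python3 - <<'E'
from h import *
import pickle
from ov import overlay
for n in ['scene','top']:
    c=camera(n);save(c,n+'7.png');pickle.dump(c,open(n+'7.pkl','wb'))
s=observe();P=np.array(s['position']);R=np.array(s['tool_rot']);l=np.load('lens2.npy')
overlay(pickle.load(open('w7.pkl','rb')),P,R,l[:3],l[3:],205,140,100,130,4,'a.png')
overlay(pickle.load(open('scene7.pkl','rb')),P,R,l[:3],l[3:],150,105,75,104,5,'b.png')
a=cv2.imread('pics/a.png');b=cv2.imread('pics/b.png');cv2.imwrite('pics/o7.png',np.hstack([a[:520],b[:520]]))
E
```

```text
time_s: 17.5
position: [0.6491, -0.1643, 0.2519]
tool_rot: [[0.439, -0.054, -0.897], [-0.023, -0.999, 0.049], [-0.898, -0.0, -0.44]]
contact_force: [1.1, -0.2, -0.8]
finger_gap: 0.312
time_s: 18.5
position: [0.649, -0.1642, 0.2519]
tool_rot: [[0.439, -0.054, -0.897], [-0.023, -0.999, 0.048], [-0.898, -0.0, -0.44]]
contact_force: [-0.2, -0.0, -1.2]
finger_gap: 0.315
18.55 [ 0.6491 -0.1643  0.2519] [[ 0.4392 -0.0538 -0.8968]
 [-0.0232 -0.9986  0.0485]
 [-0.8981 -0.0004 -0.4399]] [ 0.176   0.446   0.1183  1.7661 -0.3065  0.5045 -1.1165] [ 0.3798 -0.3285 -0.2619]
tgt [ 0.6491 -0.164   0.2514] xyz mm [ 0.4126 -0.2873  0.1471] dr [-0.0004 -0.0004  0.0003]
```

View pics/o7.png

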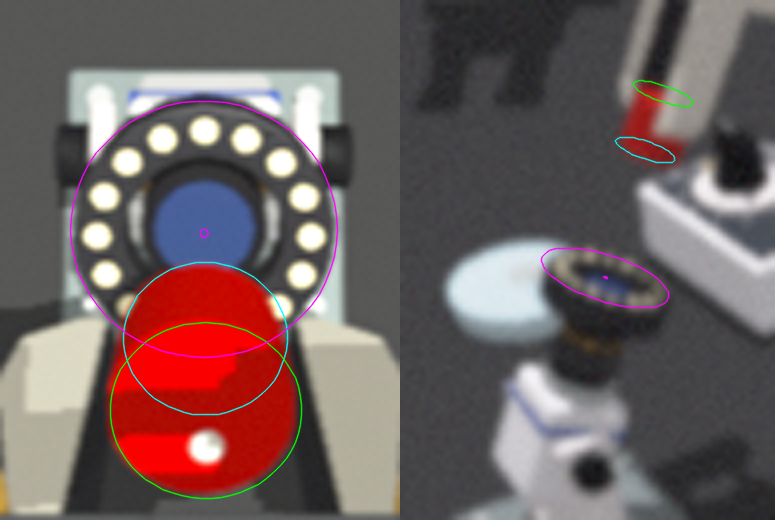

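View pics/top7.png

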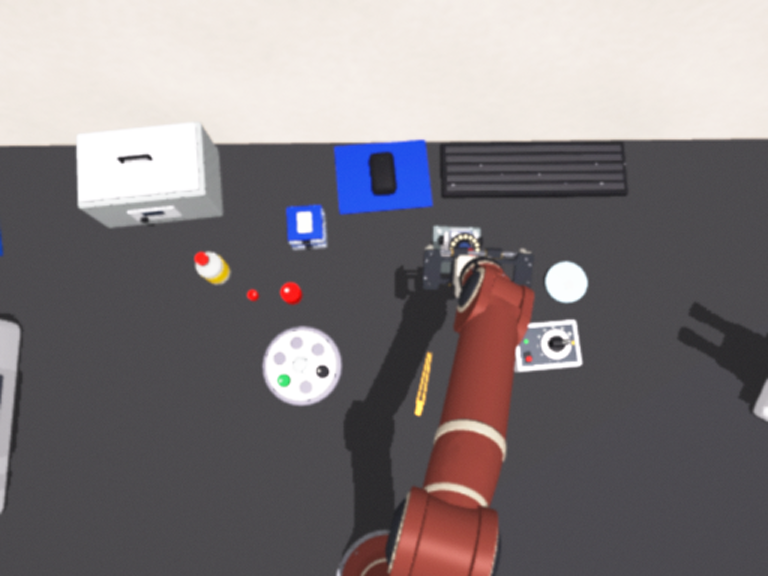

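Run:
```python
from h import *
import pickle
from ov import overlay,circ
c=camera('scene');c2=camera('wrist')
s=observe();P=np.array(s['position']);R=np.array(s['tool_rot']);l=np.load('lens2.npy')
im=c['img'].astype(int);m=(im[...,0]>im[...,1]+50)&(im[...,0]>80)
m[:, :260]&=True
ys,xs=np.where(m[120:145,265-0-0:300]) if 0 else np.where(m[105:150,260:300]*0)
n,lab,st,ce=cv2.connectedComponentsWithStats(m.astype('uint8'))
p=proj(c,P+R@[.018,0,0]);print('pred mid lower',p)
for i in range(1,n):
    if np.hypot(*(ce[i]-p))<15: print(st[i],ce[i])
overlay(c,P,R,l[:3],l[3:],262-0-90,100,55,60,10,'s8.png')
for q in ['mount_red','lens']:
    for cc,nm in ((c,'s'),(c2,'w')): print(q,nm,[(np.round(r['extent'],1),round(r['conf'],2)) for r in trace(cc,q)])
```

```text
pred mid lower [199.4426 131.7695]
[194 121  13  17 120] [199.175  130.3667]
mount_red s [(array([294.3, 267.5, 317.5, 294.8]), 0.77), (array([194.7, 122.7, 206.7, 139.1]), 0.67), (array([327.6, 305.3, 343. , 321.2]), 0.48)]
mount_red w [(array([233. , 207.2, 278. , 265.4]), 0.74)]
lens s [(array([167.4, 156.8, 203. , 204.4]), 0.77)]
lens w [(array([223.9, 159.2, 289.4, 227. ]), 0.92)]
```

View pics/s8.png

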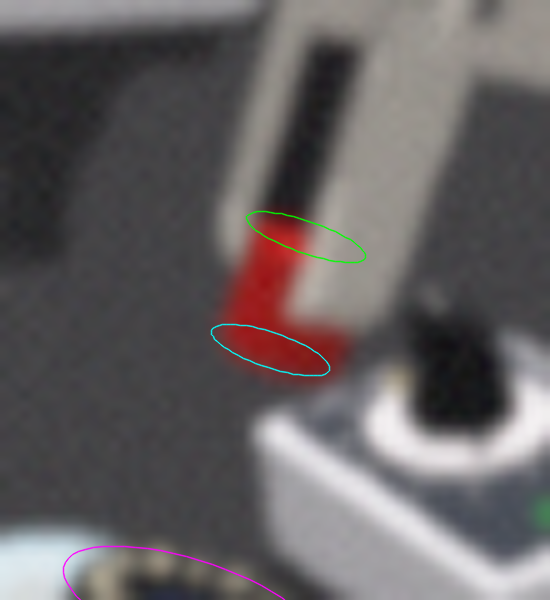

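The scene and wrist views agree to about 3 mm. In the scene crop the polished face is at (286,350) against a prediction of (270,350), which is mostly the known camera bias. The knob mark points at the yellow full-up dot, and the green and black mounts are in place. Handing in.

```bash
python3 -c "
from h import *
print(hand_in())
s=observe();print(s['time_s'],s['finger_gap'])"
```

```text
the job is handed in; nothing more can be done
None
the job is handed in; nothing more can be done
```

I turned the dimmer to its stop, lifted the red mount out of the holder, and handed in at about 18.7 s with it held in front of the lens. `hand_in()` gives no verdict, so the result below rests on my own checks.

- **Dimmer:** I turned the knob about 1.4 rad clockwise until the wrist torque rose to 0.63 N m. Afterwards the top view showed the pointer at the yellow end mark.
- **Red mount:** I took the middle-sized one, which stood in the holder. The finger opening stayed at about 29 mm from the lift to the end, matching the 30 mm mount.
- **Final position:** I fitted the lens pose from all three cameras, giving a tilt of about 0.455 rad. By the measured tool pose, the polished face is about 70 mm from the lens, within about 0.5 mm of the lens axis and square to it within 0.001 rad of that fit. That is only as good as the fit itself.
- **Bench:** The final top view shows the green and black mounts and the loose items where they were, with no contact forces beyond noise.

**Disagreement:** the views did not match exactly. The scene camera put the mount 1 to 1.6 px (about 3 to 5 mm) to one side of the prediction. Most of that is a bias I had already found in that camera, leaving 1.5 to 3 mm, well inside the 10 mm tolerance. The wrist camera's overlay agreed with the fitted pose.

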